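# Take the left-hand rotor nut off a bench centrifuge

## Robot

A 6-joint arm with a two-finger parallel gripper is mounted at the origin on a cart in front of the work surface, level with it; the furniture and walls round the work are solid. World frame = base frame: x ahead of the robot, y to its left, z up, the work surface at z = 0. Lengths are in mm, angles in rad, forces in N, time in s.
With the tool pointing down it reaches from about 350 to 875 mm from the base axis. Payload 4.2 kg.
Tool frame: the origin (TCP) lies at the very end of the fingers, on their centre line; the grasp point (between the pads) lies 19 mm behind it (arm.grasp_offset is the distance from the TCP to the grasp point, in mm); z points along the fingers, y is the direction in which the jaws open and shut (so a half turn about z gives the same grasp; the last joint's range is limited). The gripper opens to 85 mm and grips with 20 to 120 N. Pads are 22 mm wide; open, the fingers measure 114 mm over their backs; the gripper's body (76 mm by 85 mm) begins 54 mm behind the grasp point. The pads swing forward as they close: fully open they stand 13 mm farther back than shut.
Start: joints at [-1.03, 0.385, 0.008, 0, -1.194, -0.259], TCP at [173.819, -600.322, 231.312] pointing down, gripper open.
Joint ranges: [-3.14, 3.14], [-1.21, 2.06], [-1.07, 1.41], [-3.16, 2.05], [-2.99, -0.16], [-3.1, 3.1]. Speed limits (rad/s): [2.79, 2.79, 3.14, 3.14, 3.14, 3.14].

## Interface

Orientations are given as a unit quaternion [x, y, z, w].
In Python, from bench import arm gives the robot as it stands.
- The arm moves only by the tool arm_command, never from a script. Its argument "commands" is one flat list of numbers, 4 for each row, row after row: the shift along the tool's x, y, z in m, then the turn about the tool's z in degrees. In form: [tx, ty, tz, roll, tx, ty, tz, roll, ...]. A call has exactly 5 rows; each row shifts and turns the pose as measured when the row begins, along the tool's axes as they then stand; what a row does not reach is not made up. A row lasts 1/10 s, in which the tool goes at most 50 mm and 8.59 degrees, less where a joint would pass 70% of its speed; a pose out of reach is approached as far as the arm can. A call with a gripper value outside its range is refused whole. "jaw" is the opening, from 0 (shut) to 1 (fully open), set as the call begins (left out, the last holds). The fingers move at their own pace and stop on an object; the grip force is fixed at half the most. Time passes only in rows, so rows that do not move let the fingers close, or fill a call up. It gives the time, the measured TCP pose, the force and the opening at its end, in the units of the state.
- arm.read_state(): the state, without advancing time (a new reading comes with each control period).
- arm.get_image(name): name is "side" or "top" or "wrist"; returns the picture (400x640x3 uint8, red, green, blue); there is no depth.
- arm.camera_info(name): a dict with "camera_matrix" (3x3 intrinsics, pixels), "world_from_camera" (4x4, takes a point from camera to world coordinates). Camera axes: x right, y down, z forward; pixel columns grow to the right and rows downward; lengths in mm; the calibration is good to about 2 mm. A picture is of the moment at which its call begins: read the wrist's pose just before it. camera_info takes no time and is no camera call; for the wrist camera it gives the pose at the moment of the call.
- arm.job_done(): hands the job in, once; it reports no verdict.
Trained networks look in the newest picture that a camera, given by its name, has taken for a name from the list of things; names that differ only in an ending like _2 or _b are one class to them, and where a whole thing is asked for, a point or a joint stands for the part that bears it (a point fixed in the world has none). Each returns a list of dicts, best first, with "confidence" (0 to 1); they miss things now and then, are a little off and sometimes report something else, mostly with a low value. They report only what shows in the picture. A call takes as long as a camera call. They do not tell look-alikes from the thing itself.
- arm.regions_of(camera, target): "mask" (400x640 bool, what is visible of it).
- arm.place_of(camera, target): "centre" ([x, y, z] in mm, in the coordinates of the camera as it stood for that picture, good to about 4 mm: a listed point, or the origin of a listed thing).
The state is a dict: "clock": time; "joints": joint angles; "joint_vel": joint speeds; "joint_efforts": joint torques, N m; "position": TCP position; "ee_rot": TCP orientation; "contact_force": force on the tool from outside, world axes, zero at the start; "wrist_torque": the same for the moment, N m; "gripper_width": finger opening in mm.
Only numpy, scipy, OpenCV 4.12 (cv2) and the standard library are available. Lean on these libraries where they do the work, as an engineer would, in place of code of your own. Each camera call takes 0.05 s, during which the arm holds its last target.

## Task

The rotor of the small bench centrifuge is held by a hand nut with a left-hand thread. Unscrew the nut clockwise, feeling for the point where the thread lets go and without straining the thread (neither forced round, pushed sideways nor pulled while it still holds), lift it off the spindle and set it down gently and upright in the small steel dish. Leave the dish, the timer, the sample pot and the wash bottle where they are.

Things in the scene. Friction and masses are not known exactly. Their poses are not given: they have to be found in the camera images.
- nut: bare aluminium hand nut, about 90 g, 56 mm tall. Origin: centre of its underside; z up on the thread axis. Round ribbed skirt, 43 mm diameter, z = 0 to 26 mm, open below; on top a flat grip bar 40 mm long (its x), 22 mm thick (its y), 30 mm high (z = 26 to 56). Pinch across the thickness, fingertips at z = 29 mm or higher. It has only 1 mm of play sideways on the spindle.
- nut_grip (a point): point on the nut's axis 48 mm above its underside, inside the grip bar, axes as the nut's. Turned clockwise seen from above, the nut rises 16 mm per full turn against light friction (left-hand thread); anticlockwise it meets a hard stop within 55 degrees. The thread bears at most 40 N from the nut in any direction.
- thread (a point): centre of the thread on the spindle, hidden in the nut, 102 mm above the centrifuge's foot. Three lugs in the nut leave it after 30 to 85 degrees of clockwise turn (differs from start to start); from there the nut lifts straight off with only its weight, 18 mm clears the spindle. Some 15 degrees farther is a hard stop. A sprung washer pushes the nut up: 6 to 8 N at first, 5 N where it comes free.
- centrifuge: the white centrifuge drive unit, its lid removed, fixed to the worktop: 165 x 175 mm, 60 mm high, with a grey 116 mm rotor on top up to 84 mm. Origin: centre of its underside, on the spindle axis; z up, x to its back (the control knob is on its -x front). The steel spindle ends at z = 110 mm; the underside of the tight nut is at z = 92 to 95 mm.
- dish: loose shallow round steel dish, 250 g, 100 mm outside diameter, 16 mm high, wall 3 mm, inner floor 3 mm above its underside and 88 mm across. Origin: centre of its underside
- timer: white bench timer, 64 x 64 x 20 mm, loose bystander. Origin: centre of its underside
- pot: small sample pot with white lid, 43 mm diameter, 48 mm high, loose bystander. Origin: centre of its underside
- wash: white wash bottle with a red cap and spout, 66 mm diameter, 186 mm high, loose bystander behind the centrifuge. Origin: centre of its underside
Not all that is in view belongs to the job. Leave any blue or red look-alike of the nut alone.

How it is judged (in metres and radians):
On the way:
1. the nut is off the spindle: its underside more than 120 mm above the foot of the centrifuge (z of nut in the frame of centrifuge above 0.12 m), for 0.1 s.
At the end, for the whole second after the job is handed in: The nut stands upright (within 0.15 rad, grip bar up) and at rest on the floor of the dish, its axis within 30 mm of the dish's centre, and the dish stands level (horizontal distance between nut and dish below 0.03 m and z of nut in the frame of dish below 0.008 m and angle between nut's own z axis and vertical below 0.15 rad and linear speed of nut below 0.02 m/s and angle between dish's own z axis and vertical below 0.1 rad); the robot touches nothing.
It fails at once if the thread is strained: more than 40 N between the nut and the centrifuge (contact force between nut and centrifuge above 40 N).
It fails at once if the nut is banged into the dish (more than 60 N) (contact force between nut and dish above 60 N).
It fails at once if the dish is pushed more than 40 mm away (distance of dish from where it was at the start of the episode above 0.04 m).
It fails at once if the timer, pot or wash bottle is moved more than 25 mm (distance of any of timer, pot, wash from where it was at the start of the episode above 0.025 m).
It also fails if it takes over 64 s, if anything falls off the work surface, if the arm or the gripper's body presses on something with over 40 N, if the wrist force passes 120 N, or if a joint passes its speed limit or range.

## Working session

There is one attempt and no reset: what is moved stays moved. The work goes in short steps, Python scripts to look and compute and a tool call to move; the robot and the scene stay as the last step left them, time stands still between calls to the robot, and variables do not carry over. Pictures are saved under pics/ and viewed, and the job is handed in when it is done.

Besides the shell and the picture viewer there is one more tool, called after ">>>" as name(argument=value, ...) on one line, values as JSON. arm_command: Moves the arm, as the interface text tells. Its arguments: {"type":"object","properties":{"commands":{"type":"array"},"jaw":{"type":"number"}},"required":["commands"]}

```bash
mkdir -p pics; ls
python3 - <<'E'
from bench import arm
import cv2
s=arm.read_state()
for k,v in s.items(): print(k,v)
for n in("side","top","wrist"):
    im=arm.get_image(n); cv2.imwrite(f"pics/{n}0.png",im[:,:,::-1])
    c=arm.camera_info(n); print(n,c)
E
```

```text
pics
clock 0.0
joints [-1.03041116e+00  3.85540062e-01  6.63336181e-03 -5.05179590e-04
 -1.19396966e+00 -2.58619608e-01]
joint_vel [0.0017424  0.00055418 0.00049646 0.00108725 0.00082003 0.0015365 ]
joint_efforts [-2.46956319e-03 -3.92290199e+01  1.88402009e+01  4.18615401e+00
 -4.54726804e-03 -3.53360520e-06]
position [ 173.65687892 -599.79194759  230.23355404]
ee_rot [-1.40324855e-01  9.90104943e-01  1.04943547e-03 -1.88240933e-04]
contact_force [0.45510314 0.66479689 0.78301594]
wrist_torque [0.00905949 0.00514815 0.00727896]
gripper_width 85.00117606434594
side {'camera_matrix': array([[413.52502176,   0.        , 319.84652587],
       [  0.        , 413.52502176, 194.13249618],
       [  0.        ,   0.        ,   1.        ]]), 'world_from_camera': array([[ 9.98920074e-01,  4.01136986e-02, -2.34430690e-02,
         5.96615876e+02],
       [ 3.83730397e-02, -4.27817115e-01,  9.03050401e-01,
        -9.11280844e+02],
       [ 2.61953454e-02, -9.02974755e-01, -4.28894389e-01,
         5.41946062e+02],
       [ 0.00000000e+00,  0.00000000e+00,  0.00000000e+00,
         1.00000000e
[... 389 characters left out ...]
163882e-02, -9.77461773e-02, -9.95067596e-01,
         1.16305742e+03],
       [ 0.00000000e+00,  0.00000000e+00,  0.00000000e+00,
         1.00000000e+00]])}
wrist {'camera_matrix': array([[285.23015084,   0.        , 314.17883624],
       [  0.        , 285.23015084, 200.18927873],
       [  0.        ,   0.        ,   1.        ]]), 'world_from_camera': array([[-2.77399381e-01,  9.08591608e-01,  3.12267310e-01,
         9.26486302e+01],
       [ 9.60753712e-01,  2.61873218e-01,  9.15135075e-02,
        -6.23730885e+02],
       [ 1.37395948e-03,  3.25397768e-01, -9.45576229e-01,
         3.72634593e+02],
       [ 0.00000000e+00,  0.00000000e+00,  0.00000000e+00,
         1.00000000e+00]])}
```

View pics/side0.png

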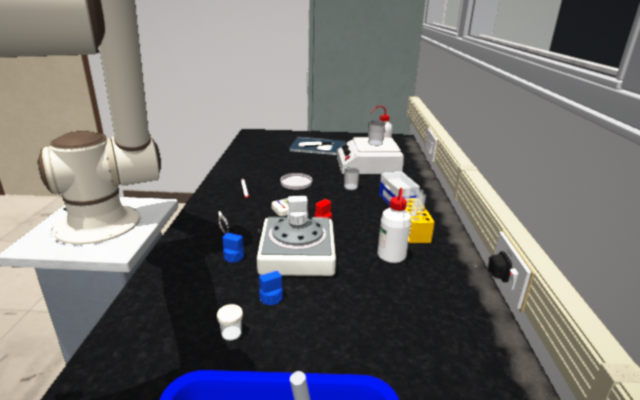

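View pics/top0.png

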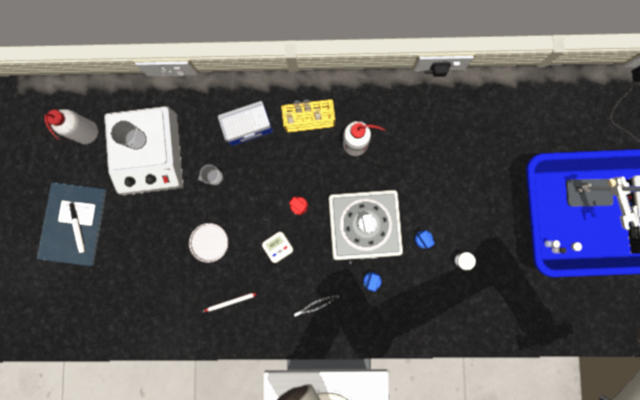

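```bash
cat > h.py <<'E'
from bench import arm
import numpy as np, cv2
def ray(c,u,v):
    K=c["camera_matrix"];T=c["world_from_camera"]
    d=T[:3,:3]@np.linalg.solve(K,[u,v,1.]);return T[:3,3],d/np.linalg.norm(d)
def tri(rs):
    A=np.zeros((3,3));b=np.zeros(3)
    for o,d in rs:
        P=np.eye(3)-np.outer(d,d);A+=P;b+=P@o
    x=np.linalg.solve(A,b);return x,[np.linalg.norm((np.eye(3)-np.outer(d,d))@(x-o)) for o,d in rs]
def atz(c,u,v,z):
    o,d=ray(c,u,v);return o+d*(z-o[2])/d[2]
def proj(c,p):
    T=np.linalg.inv(c["world_from_camera"]);q=T[:3,:3]@np.array(p)+T[:3,3];q=c["camera_matrix"]@q;return q[:2]/q[2]
E
python3 - <<'E'
from h import *
for n in("side","top"):
    c=arm.camera_info(n);T=c["world_from_camera"]
    for t in("nut","nut_grip","thread","centrifuge","dish","timer","pot","wash"):
        for r in arm.place_of(n,t)[:3]:
            p=T[:3,:3]@np.array(r["centre"])+T[:3,3]
            print(n,t,round(r["confidence"],2),p.round(0),proj(c,p).round(0))
print(arm.read_state()["clock"])
E
```

```text
side nut 0.81 [ 526. -106.   93.] [297. 220.]
side nut 0.81 [579.  69.  -0.] [322. 220.]
side nut 0.69 [ 491. -260.    3.] [272. 296.]
side nut_grip 0.87 [ 486. -258.   51.] [269. 276.]
side nut_grip 0.85 [ 525. -111.  142.] [296. 202.]
side nut_grip 0.67 [577.  67.  49.] [322. 204.]
side thread 0.92 [ 525. -108.  100.] [296. 218.]
side centrifuge 0.98 [ 530. -108.    1.] [298. 255.]
side timer 0.63 [473. 121.  -0.] [285. 209.]
side timer 0.47 [485. 306.  -1.] [295. 183.]
side pot 0.74 [ 432. -360.   -6.] [231. 335.]
side wash 0.74 [ 527. -108.   93.] [297. 221.]
side wash 0.63 [ 743. -100.   -3.] [390. 259.]
top nut 0.81 [ 480. -261.    1.] [422. 241.]
top nut 0.55 [ 519. -103.   95.] [364. 225.]
top nut 0.53 [ 378. -125.    3.] [372. 281.]
top nut_grip 0.79 [576.  60.  50.] [299. 205.]
top nut_grip 0.6 [ 382. -128.   50.] [374. 281.]
top nut_grip 0.52 [ 522. -108.  146.] [369. 223.]
top thread 0.65 [ 520. -109.  100.] [367. 225.]
top centrifuge 0.67 [ 523. -108.    1.] [364. 225.]
top dish 0.68 [485. 301.  -0.] [210. 242.]
top timer 0.93 [469. 119.   2.] [278. 247.]
top pot 0.71 [ 428. -360.    1.] [461. 260.]
top pot 0.46 [484. 297.  -2.] [211. 242.]
top wash 0.85 [ 743. -103.   -4.] [360. 144.]
0.95
```

Candidates for the nut: the bare aluminium one on the spindle at side (297,205) / top (367,223), the red one at side (323,208) / top (299,205), and blue ones at side (233,248) / top (425,240) and side (270,288) / top (372,282). I choose the one on the spindle and check it in a close crop.

Run:
```python
import cv2,numpy as np
a=cv2.imread("pics/top0.png")[183:263,325:405];b=cv2.imread("pics/side0.png")[180:280,250:350]
cv2.imwrite("pics/crop0.png",np.hstack([cv2.resize(a,(400,400),interpolation=2),cv2.resize(b,(400,400),interpolation=2)]))
```

```text
(no output)
```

View pics/crop0.png

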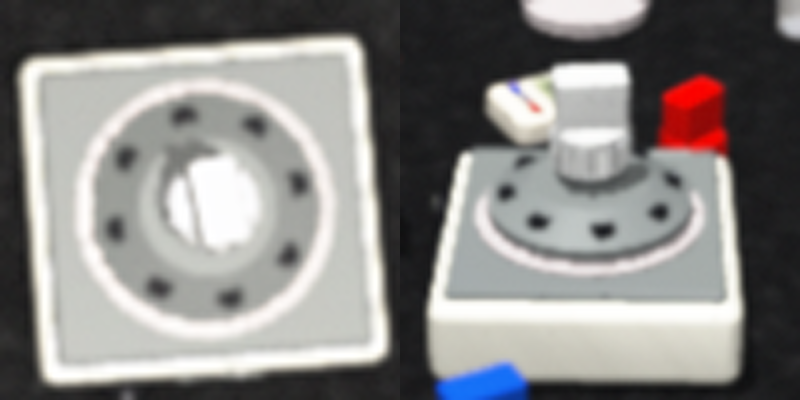

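>>> arm_command(commands=[-0.037,0.03,-0.002,0,-0.037,0.03,-0.002,0,-0.037,0.03,-0.002,0,-0.037,0.03,-0.002,0,-0.037,0.03,-0.002,0], jaw=1)

```text
clock: 1.45
position: [311.2, -403.6, 239.6]
ee_rot: [-0.135, 0.991, -0.0, -0.001]
contact_force: [0.9, -0.4, -1.1]
gripper_width: 85.1
```

The crop shows a bright bare metal nut with a bar on top, on the rotor spindle. The red and blue ones stand elsewhere on the worktop, so the choice holds.

>>> arm_command(commands=[-0.037,0.033,-0.004,0,-0.037,0.033,-0.004,0,-0.037,0.033,-0.004,0,-0.037,0.033,-0.004,0,-0.037,0.033,-0.004,0])

```text
clock: 1.95
position: [445.0, -193.0, 261.1]
ee_rot: [-0.135, 0.991, -0.001, 0.001]
contact_force: [0.6, -1.1, -0.2]
gripper_width: 85.2
```

>>> arm_command(commands=[-0.038,0.034,-0.004,0,-0.038,0.034,-0.004,0,0,0,0,0,0,0,0,0,0,0,0,0])

```text
clock: 2.45
position: [500.9, -103.8, 270.3]
ee_rot: [-0.139, 0.99, -0.001, 0.003]
contact_force: [-0.1, -0.8, 0.2]
gripper_width: 84.9
```

Run:
```python
from h import *
s=arm.read_state();print(s["position"],s["ee_rot"],s["joints"])
c=arm.camera_info("wrist");im=arm.get_image("wrist");cv2.imwrite("pics/w1.png",im[:,:,::-1])
np.savez("w1.npz",K=c["camera_matrix"],T=c["world_from_camera"])
T=c["world_from_camera"]
for t in("nut","nut_grip","thread","centrifuge"):
    for r in arm.place_of("wrist",t)[:3]:
        p=T[:3,:3]@np.array(r["centre"])+T[:3,3]
        print(t,round(r["confidence"],2),p.round(0),proj(c,p).round(0))
```

```text
[ 500.88404828 -103.83691663  270.26752804] [-0.13942728  0.99022593 -0.00122799  0.00333685] [ 0.11470055  0.15932676 -0.20615647  0.00245527 -1.19858067 -1.40661428]
nut 0.72 [ 381. -122.   -2.] [326.  72.]
nut 0.63 [ 527. -110.   92.] [304. 198.]
nut 0.6 [577.  63.  -2.] [402. 235.]
nut_grip 0.92 [ 481. -261.   50.] [196. 120.]
nut_grip 0.83 [580.  62.  48.] [410. 252.]
nut_grip 0.71 [ 381. -124.   47.] [327.  68.]
```

View pics/w1.png

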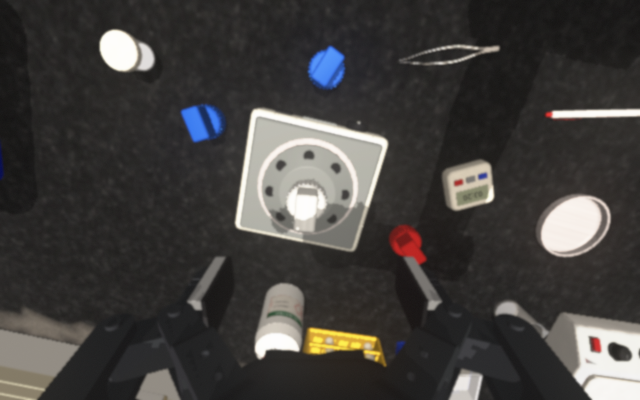

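The wrist view shows the aluminium nut at (305,200) on the rotor, blue look-alikes at (327,68) and (202,122), red at (405,242), and the dish at (573,225). I zoom in for the bar's angle.

Run:
```python
import cv2,numpy as np
im=cv2.imread("pics/w1.png");a=im[165:265,255:355]
a=(255*(a/255.)**1.8).astype(np.uint8)
cv2.imwrite("pics/crop1.png",cv2.resize(a,(600,600),interpolation=2))
```

```text
(no output)
```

View pics/crop1.png

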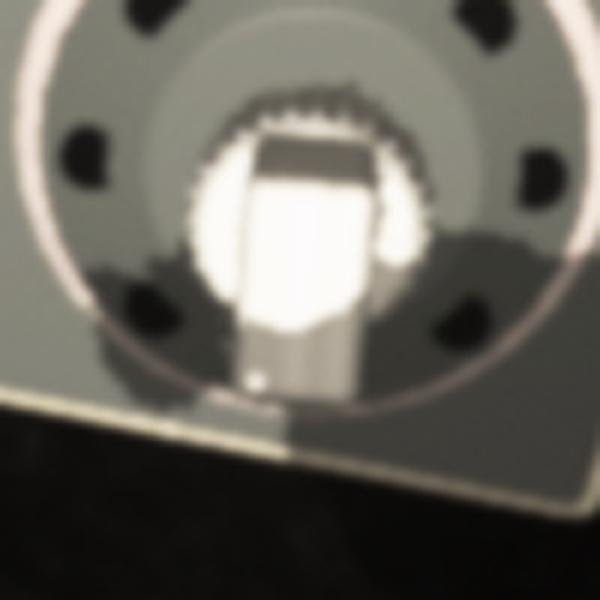

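Run:
```python
from h import *
d=np.load("w1.npz");c=dict(camera_matrix=d["K"],world_from_camera=d["T"])
P=[(257,182),(376,188),(358,402),(238,395)]
Q=[]
for x,y in P:
    q=atz(c,255+(x-2.5)/6,165+(y-2.5)/6,149);Q.append(q);print(q.round(1))
Q=np.array(Q);print("c",Q.mean(0))
L=(Q[2]+Q[3]-Q[0]-Q[1])/2;W=(Q[1]+Q[2]-Q[0]-Q[3])/2
print(np.linalg.norm(L),np.linalg.norm(W),np.degrees(np.arctan2(L[1],L[0])),np.degrees(np.arctan2(W[1],W[0])))
from scipy.spatial.transform import Rotation as R
r=R.from_quat(arm.read_state()["ee_rot"]).as_matrix();print(r.round(3),np.degrees(np.arctan2(r[1,1],r[0,1])))
```

```text
[ 507.  -119.7  149. ]
[ 502.7 -100.9  149. ]
[540.2 -93.2 149. ]
[ 544.6 -113.   149. ]
c [ 523.63557322 -106.67876193  149.        ]
38.23183600713131 19.808811715885216 10.846008144859754 102.71306090423997
[[-0.962 -0.274  0.007]
 [-0.274  0.962 -0.001]
 [-0.006 -0.003 -1.   ]] 105.931020675482
```

The bar's thickness axis lies at about 101.5° in the world, with its centre near (524,-107). Joint 6 falls when the tool turns clockwise, and from -1.4 it would hit its range, so I take the grasp half a turn the other way. That also gives a second view.

>>> arm_command(commands=[0,0,0,-8.5,0,0,0,-8.5,0,0,0,-8.5,0,0,0,-8.5,0,0,0,-8.5])

```text
clock: 3.2
position: [498.8, -108.4, 270.6]
ee_rot: [-0.493, 0.87, -0.002, 0.003]
contact_force: [-0.3, -0.0, -0.2]
gripper_width: 85.3
```

>>> arm_command(commands=[0,0,0,-8.5,0,0,0,-8.5,0,0,0,-8.5,0,0,0,-8.5,0,0,0,-8.5])

```text
clock: 3.7
position: [497.0, -112.2, 270.7]
ee_rot: [0.777, -0.629, 0.003, -0.002]
contact_force: [-0.3, 0.1, 0.2]
gripper_width: 85.8
```

>>> arm_command(commands=[0,0,0,-8.5,0,0,0,-8.5,0,0,0,-8.5,0,0,0,-8.5,0,0,0,-8.5])

```text
clock: 4.2
position: [495.1, -116.0, 270.9]
ee_rot: [0.954, -0.3, 0.004, -0.0]
contact_force: [0.3, 0.0, 0.5]
gripper_width: 85.4
```

>>> arm_command(commands=[0,0,0,-8.5,0,0,0,-8.5,0,0,0,-8.5,0,0,0,-8.5,0,0,0,-8.5])

```text
clock: 4.7
position: [493.2, -119.7, 271.2]
ee_rot: [0.998, 0.07, 0.004, 0.001]
contact_force: [0.4, -0.4, 1.0]
gripper_width: 85.7
```

Run:
```python
from h import *
from scipy.spatial.transform import Rotation as R
s=arm.read_state();print(s["position"],s["joints"])
r=R.from_quat(s["ee_rot"]).as_matrix();print(r.round(3),np.degrees(np.arctan2(r[1,1],r[0,1])))
c=arm.camera_info("wrist")
print(proj(c,[523.6,-106.7,149]))
```

```text
[ 493.20005518 -119.66786936  271.16045314] [ 0.08370549  0.15145166 -0.21351937  0.00246889 -1.19883551  1.62588566]
[[ 0.99   0.139  0.007]
 [ 0.139 -0.99  -0.002]
 [ 0.007  0.003 -1.   ]] -81.99721911905688
[304.3739638  161.17127405]
```

>>> arm_command(commands=[0.032,-0.009,0.03,-3.5,0,0,0,0,0,0,0,0,0,0,0,0,0,0,0,0])

```text
clock: 5.2
position: [523.6, -109.4, 242.2]
ee_rot: [0.995, 0.099, 0.005, 0.002]
contact_force: [-0.6, -0.7, -0.2]
gripper_width: 85.3
```

>>> arm_command(commands=[0,0,0,0,0,0,0,0,0,0,0,0,0,0,0,0,0,0,0,0])

```text
clock: 5.7
position: [523.1, -110.0, 244.8]
ee_rot: [0.995, 0.099, 0.007, 0.002]
contact_force: [-0.3, -0.5, -0.3]
gripper_width: 85.6
```

```bash
cat >> h.py <<'E'
from scipy.spatial.transform import Rotation as R
def st():
    s=arm.read_state();r=R.from_quat(s["ee_rot"]).as_matrix()
    print(round(s["clock"],2),s["position"].round(2),"yaw_y",np.degrees(np.arctan2(r[1,1],r[0,1])).round(2),"tilt z",r[:2,2].round(4),"F",s["contact_force"].round(1),"M",s["wrist_torque"].round(2),"w",round(s["gripper_width"],1),"j",s["joints"].round(2))
    return s,r
def shot(tag):
    c=arm.camera_info("wrist");im=arm.get_image("wrist");cv2.imwrite(f"pics/{tag}.png",im[:,:,::-1])
    np.savez(tag+".npz",K=c["camera_matrix"],T=c["world_from_camera"]);return c,im
E
python3 - <<'E'
from h import *
st()
c,im=shot("w2");T=c["world_from_camera"]
u,v=proj(c,[523.6,-106.7,149]).astype(int);print(u,v)
for t in("nut","nut_grip","dish"):
    for r in arm.place_of("wrist",t)[:3]:
        p=T[:3,:3]@np.array(r["centre"])+T[:3,3]
        print(t,round(r["confidence"],2),p.round(0),proj(c,p).round(0))
a=im[v-50:v+50,u-50:u+50,::-1];a=(255*(a/255.)**1.8).astype(np.uint8)
print(u-50,v-50)
cv2.imwrite("pics/crop2.png",cv2.resize(a,(600,600),interpolation=2))
E
```

```text
5.7 [ 523.07 -110.02  244.83] yaw_y -78.66 tilt z [ 0.0141 -0.002 ] F [-0.3 -0.5 -0.3] M [0.   0.01 0.  ] w 85.6 j [ 0.1   0.21 -0.2   0.   -1.14  1.67]
309 201
nut 0.96 [578.  63.  -2.] [190. 102.]
nut 0.95 [ 485. -259.    0.] [409. 213.]
nut 0.74 [ 377. -128.   -4.] [306. 261.]
nut_grip 0.87 [ 524. -111.  143.] [315. 201.]
nut_grip 0.79 [ 378. -125.   44.] [303. 277.]
nut_grip 0.68 [ 486. -260.   49.] [422. 226.]
dish 0.66 [486. 305.  -1.] [  1. 135.]
259 151
```

View pics/crop2.png

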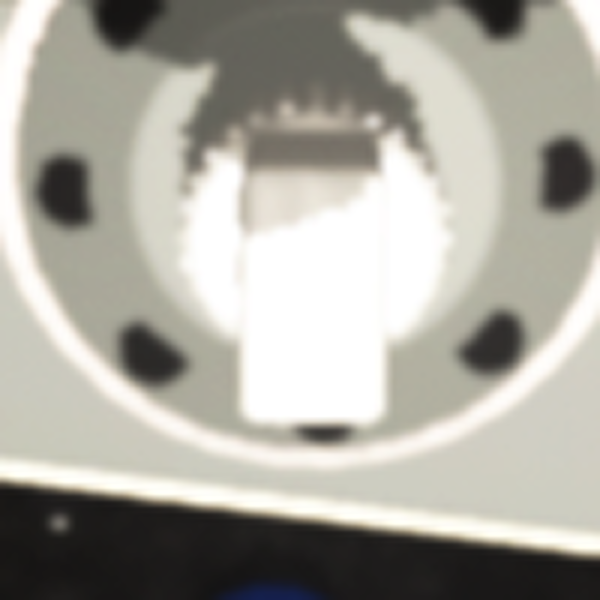

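View pics/w2.png

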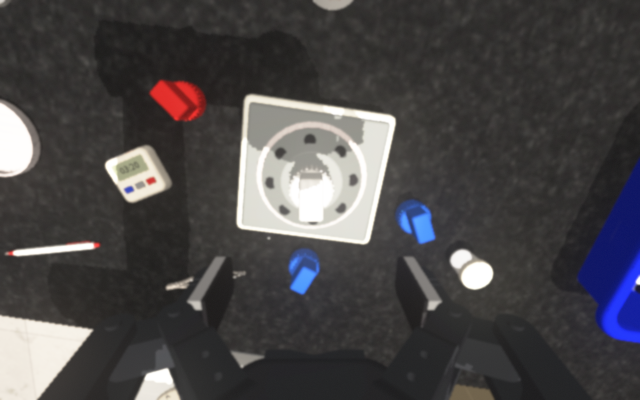

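Run:
```python
from h import *
def L(n):
    d=np.load(n);return dict(camera_matrix=d["K"],world_from_camera=d["T"])
c1,c2=L("w1.npz"),L("w2.npz")
V1={"-x-y":(257,182),"-x+y":(376,188),"+x+y":(358,402),"+x-y":(238,395)}
V2={"+x+y":(245,168),"+x-y":(383,168),"-x-y":(385,422),"-x+y":(241,420)}
X=[]
for k in V1:
    x1,y1=V1[k];x2,y2=V2[k]
    x,e=tri([ray(c1,255+(x1-2.5)/6,165+(y1-2.5)/6),ray(c2,259+(x2-2.5)/6,151+(y2-2.5)/6)])
    X.append(x);print(k,x.round(1),np.round(e,1), atz(c2,259+(x2-2.5)/6,151+(y2-2.5)/6,149).round(1))
X=np.array(X);print(X.mean(0))
Q=np.array([atz(c2,259+(V2[k][0]-2.5)/6,151+(V2[k][1]-2.5)/6,149) for k in V1]);print(Q.mean(0))
Ld=(Q[2]+Q[3]-Q[0]-Q[1])/2;W=(Q[1]+Q[2]-Q[0]-Q[3])/2
print(np.linalg.norm(Ld),np.linalg.norm(W),np.degrees(np.arctan2(Ld[1],Ld[0])),np.degrees(np.arctan2(W[1],W[0])))
```

```text
-x-y [ 507.6 -120.6  148.1] [1. 1.] [ 508.1 -121.5  149. ]
-x+y [ 503.4 -100.5  146.8] [0.2 0.2] [ 504.2 -100.2  149. ]
+x+y [541.7 -93.3 145.9] [0.5 0.5] [542.6 -93.8 149. ]
+x-y [ 545.8 -113.1  146.5] [0.3 0.3] [ 546.5 -113.2  149. ]
[ 524.62850349 -106.88045073  146.81326919]
[ 525.35944286 -107.18418937  149.        ]
39.09156676292169 20.73072876928747 10.885600348366872 100.76420500732357
```

The triangulated bar top is (524.7,-107) at z≈147–148, against 148–151 from the text, so it agrees. The bar's thickness axis is 100.8° and the tool's -78.7° ≡ 101.3°. I descend to TCP z≈125.

>>> arm_command(commands=[0.0005,-0.001,0.022,0,0,-0.001,0.022,0,0,0,0.022,0,0,0,0.022,0,0,0,0,0])

```text
clock: 6.4
position: [525.7, -108.0, 155.0]
ee_rot: [0.995, 0.099, 0.008, 0.002]
contact_force: [-0.3, -0.6, -0.2]
gripper_width: 85.4
```

```bash
python3 -c "
from h import *
st()"
```

```text
6.4 [ 525.73 -108.    154.99] yaw_y -78.64 tilt z [ 0.0172 -0.0022] F [-0.3 -0.6 -0.2] M [-0.    0.05  0.  ] w 85.4 j [ 0.1   0.3  -0.33  0.   -0.92  1.66]
```

>>> arm_command(commands=[-0.001,-0.0005,0.011,0,0,-0.0005,0.011,0,0,0,0.007,0,0,0,0.001,0,0,0,0.0005,0])

```text
clock: 6.9
position: [527.3, -107.3, 124.9]
ee_rot: [0.995, 0.099, 0.011, 0.002]
contact_force: [0.7, -0.7, 0.1]
gripper_width: 85.6
```

```bash
python3 -c "
from h import *
st()
c=arm.camera_info('side');im=arm.get_image('side');cv2.imwrite('pics/s3.png',cv2.resize(im[130:270,220:390,::-1],(800,659),interpolation=2)[:600])
shot('w3')"
```

```text
6.9 [ 527.25 -107.28  124.91] yaw_y -78.59 tilt z [ 0.0221 -0.0028] F [ 0.7 -0.7  0.1] M [ 0.    0.01 -0.01] w 85.6 j [ 0.1   0.33 -0.37  0.01 -0.85  1.66]
```

View pics/s3.png

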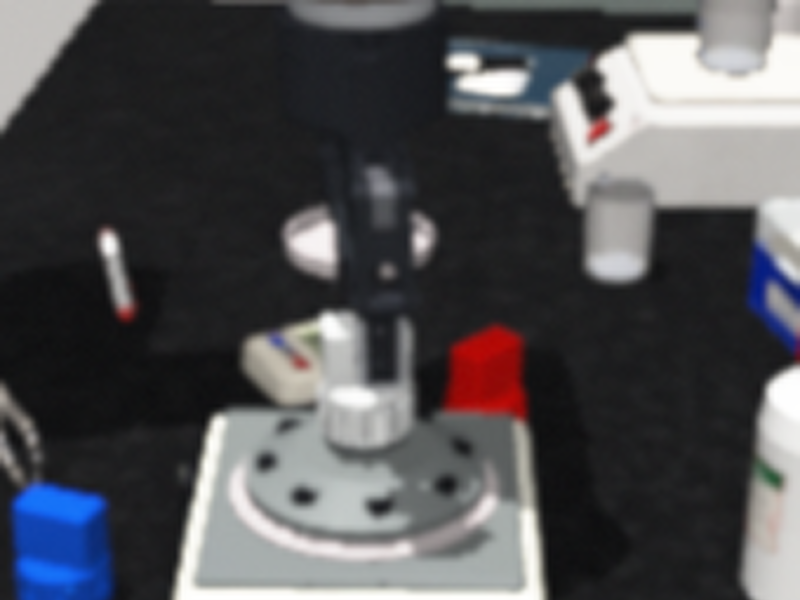

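View pics/w3.png

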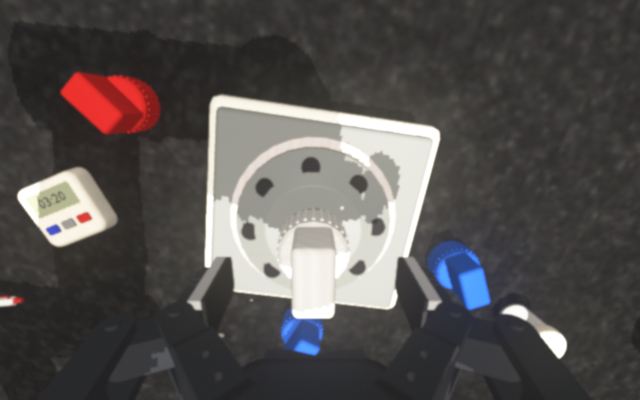

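The side view shows the fingers straddling the bar above the skirt. The wrist view shows the bar between the pads at about (314,270). I check how well it is centred before closing.

Run:
```python
import cv2,numpy as np
im=cv2.imread("pics/w3.png");g=im[:,:,:].mean(2)
for v in(240,260,280,300): print(v,g[v,282:346].astype(int))
a=im[190:330,180:450];a=(255*(a/255.)**1.5).astype(np.uint8)
cv2.imwrite("pics/c3.png",cv2.resize(a,(800,415),interpolation=2))
T=np.load("w3.npz")["T"];print(T.round(3))
```

```text
240 [215 221 225 230 235 237 238 238 237 234 218 183 162 160 162 164 166 167
 167 168 168 168 168 168 169 169 169 169 170 170 170 169 169 169 169 168
 167 168 168 168 168 169 169 169 169 169 170 169 167 165 165 179 210 232
 238 239 239 238 235 231 227 225 219 211]
260 [236 238 238 238 238 238 238 235 225 213 217 227 233 238 241 243 243 243
 243 243 242 242 241 240 240 240 241 241 242 243 244 245 245 244 243 243
 242 241 240 240 239 239 239 239 239 239 239 240 239 237 234 229 225 237
 253 255 255 255 255 255 255 255 255 255]
280 [212 213 213 213 213 213 214 213 209 204 212 224 231 236 240 243 243 244
 244 243 243 242 241 240 239 240 240 240 242 243 244 245 245 244 243 243
 242 242 241 240 239 239 239 239 239 240 240 240 238 235 230 223 212 204
 212 216 215 215 215 216 215 215 215 215]
300 [ 75  74  72  70  72  71  73  75  93 137 186 218 229 234 238 242 243 243
 243 243 242 241 240 239 239 239 240 241 242 243 244 244 244 243 243 242
 242 241 240 239 239 238 238 238 239 240 240 238 236 232 226 218 212 218
 225 227 228 226 226 225 225 225 225 225]
[[ 1.97000e-01 -9.35000e-01 -2.96000e-01  6.05217e+02]
 [-9.80000e-01 -1.86000e-01 -6.70000e-02 -9.06730e+01]
 [ 7.00000e-03  3.03000e-01 -9.53000e-01  2.68738e+02]
 [ 0.00000e+00  0.00000e+00  0.00000e+00  1.00000e+00]]
```

View pics/c3.png

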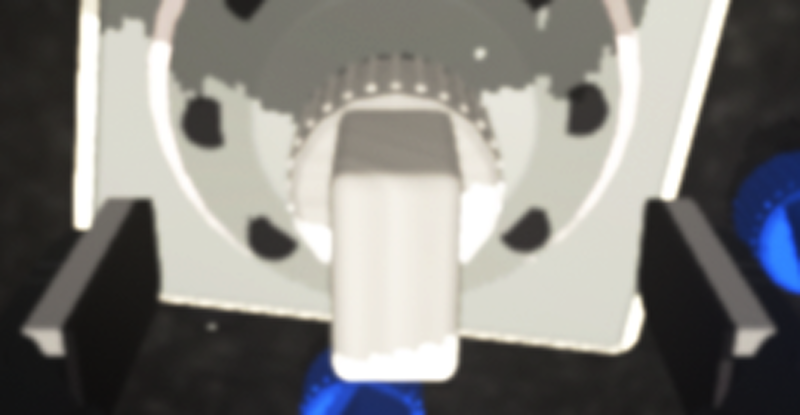

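>>> arm_command(commands=[-0.001,-0.0004,0,0,0,0,0,0,0,0,0,0,0,0,0,0,0,0,0,0], jaw=0.37)

```text
clock: 7.5
position: [526.8, -107.1, 126.5]
ee_rot: [0.995, 0.099, 0.012, 0.003]
contact_force: [0.2, -0.3, -0.2]
gripper_width: 31.5
```

```bash
python3 -c "
from h import *
st()
c,im=shot('w4')
a=im[190:330,180:450,::-1];a=(255*(a/255.)**1.5).astype(np.uint8)
cv2.imwrite('pics/c4.png',cv2.resize(a,(800,415),interpolation=2))"
```

```text
7.5 [ 526.85 -107.05  126.51] yaw_y -78.59 tilt z [ 0.0253 -0.0025] F [ 0.2 -0.3 -0.2] M [-0.03  0.08 -0.02] w 31.5 j [ 0.1   0.33 -0.37  0.01 -0.85  1.66]
```

View pics/c4.png

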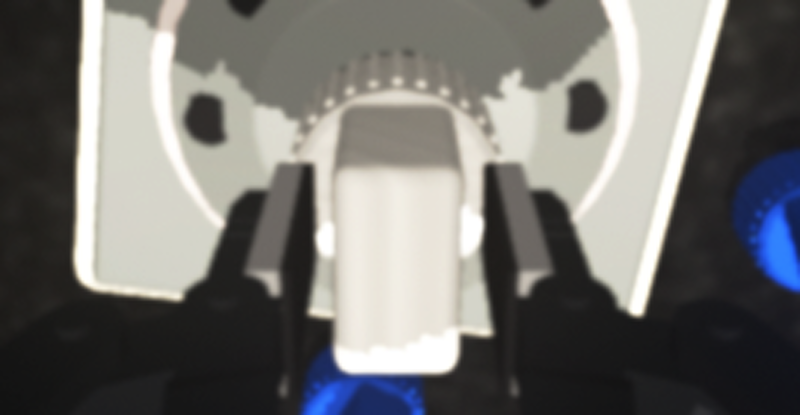

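The pads' inner edges at crop x 313 and 486 centre at 399.5 and the bar at 398, so it is centred within 0.3 mm. I close the jaws.

>>> arm_command(commands=[0,-0.0003,0.001,0,0,0,0.0003,0,0,0,0,0,0,0,0,0,0,0,0,0], jaw=0)

```text
clock: 8.05
position: [527.0, -106.7, 126.1]
ee_rot: [0.995, 0.099, 0.013, 0.003]
contact_force: [-0.3, 0.8, 2.6]
gripper_width: 20.6
```

```bash
python3 -c "
from h import *
st()"
```

```text
8.05 [ 526.95 -106.75  126.05] yaw_y -78.59 tilt z [ 0.0259 -0.0026] F [-0.3  0.8  2.6] M [ 0.16  0.24 -0.03] w 20.6 j [ 0.1   0.33 -0.37  0.01 -0.84  1.66]
```

Gripped at 20.6 mm with little force. I start the clockwise turn in small steps, following the rise and the 2 mm offset of the nut's axis from the tool axis.

>>> arm_command(commands=[0,6e-05,-0.0001,2,0,6e-05,-0.0001,2,0,6e-05,-0.0001,2,0,6e-05,-0.0001,2,0,6e-05,-0.0001,2])

```text
clock: 8.55
position: [527.3, -107.3, 126.4]
ee_rot: [1.0, 0.01, 0.013, 0.002]
contact_force: [-1.0, -0.2, 2.4]
gripper_width: 20.9
```

```bash
python3 -c "
from h import *
st()"
```

```text
8.55 [ 527.33 -107.27  126.41] yaw_y -88.82 tilt z [ 0.0261 -0.0036] F [-1.  -0.2  2.4] M [0.03 0.2  0.07] w 20.9 j [ 0.1   0.33 -0.37  0.01 -0.84  1.48]
```

>>> arm_command(commands=[0,6e-05,-0.0001,2,0,6e-05,-0.0001,2,0,6e-05,-0.0001,2,0,6e-05,-0.0001,2,0,6e-05,-0.0001,2])

```text
clock: 9.05
position: [527.9, -108.2, 126.9]
ee_rot: [0.997, -0.079, 0.013, 0.002]
contact_force: [-1.9, 0.0, 2.2]
gripper_width: 20.4
```

```bash
python3 -c "
from h import *
st()"
```

```text
9.05 [ 527.9  -108.2   126.86] yaw_y -99.07 tilt z [ 0.0264 -0.0054] F [-1.9  0.   2.2] M [0.04 0.33 0.04] w 20.4 j [ 0.1   0.33 -0.37  0.01 -0.84  1.3 ]
```

>>> arm_command(commands=[0,6e-05,-0.0001,2,0,6e-05,-0.0001,2,0,6e-05,-0.0001,2,0,6e-05,-0.0001,2,0,6e-05,-0.0001,2])

```text
clock: 9.55
position: [527.5, -108.8, 127.3]
ee_rot: [0.986, -0.168, 0.013, 0.001]
contact_force: [-1.1, 0.7, 1.9]
gripper_width: 20.7
```

```bash
python3 -c "
from h import *
st()"
```

```text
9.55 [ 527.52 -108.82  127.27] yaw_y -109.33 tilt z [ 0.0248 -0.0068] F [-1.1  0.7  1.9] M [0.08 0.28 0.03] w 20.7 j [ 0.1   0.33 -0.37  0.01 -0.85  1.12]
```

>>> arm_command(commands=[0,6e-05,-0.0001,1.5,0,6e-05,-0.0001,1.5,0,6e-05,-0.0001,1.5,0,6e-05,-0.0001,1.5,0,0,0,0])

```text
clock: 10.05
position: [527.3, -109.1, 127.6]
ee_rot: [0.975, -0.222, 0.013, 0.001]
contact_force: [-1.2, 0.3, 2.0]
gripper_width: 21.0
```

```bash
python3 -c "
from h import *
st()"
```

```text
10.05 [ 527.26 -109.11  127.57] yaw_y -115.71 tilt z [ 0.0241 -0.0072] F [-1.2  0.3  2. ] M [0.1  0.28 0.02] w 21.0 j [ 0.1   0.33 -0.37  0.01 -0.85  1.01]
```

>>> arm_command(commands=[0,6e-05,-0.0001,1.5,0,6e-05,-0.0001,1.5,0,6e-05,-0.0001,1.5,0,6e-05,-0.0001,1.5,0,0,0,0])

```text
clock: 10.55
position: [527.0, -109.4, 127.9]
ee_rot: [0.961, -0.278, 0.012, 0.0]
contact_force: [-0.4, -0.1, 1.2]
gripper_width: 20.7
```

```bash
python3 -c "
from h import *
st()"
```

```text
10.55 [ 527.05 -109.38  127.85] yaw_y -122.24 tilt z [ 0.0239 -0.0072] F [-0.4 -0.1  1.2] M [0.07 0.31 0.09] w 20.7 j [ 0.1   0.33 -0.37  0.01 -0.85  0.9 ]
```

>>> arm_command(commands=[0,6e-05,-0.0001,1.5,0,6e-05,-0.0001,1.5,0,6e-05,-0.0001,1.5,0,6e-05,-0.0001,1.5,0,0,0,0])

```text
clock: 11.05
position: [526.8, -109.6, 128.2]
ee_rot: [0.943, -0.332, 0.012, -0.0]
contact_force: [0.4, 0.8, 2.3]
gripper_width: 20.7
```

```bash
python3 -c "
from h import *
st()"
```

```text
11.05 [ 526.78 -109.64  128.18] yaw_y -128.79 tilt z [ 0.0236 -0.0073] F [0.4 0.8 2.3] M [0.   0.22 0.01] w 20.7 j [ 0.1   0.33 -0.37  0.01 -0.85  0.78]
```

>>> arm_command(commands=[0,6e-05,-0.0001,1.5,0,6e-05,-0.0001,1.5,0,6e-05,-0.0001,1.5,0,6e-05,-0.0001,1.5,0,0,0,0])

```text
clock: 11.55
position: [526.6, -109.9, 128.6]
ee_rot: [0.923, -0.385, 0.012, -0.001]
contact_force: [-0.2, -0.6, 1.4]
gripper_width: 20.8
```

```bash
python3 -c "
from h import *
st()"
```

```text
11.55 [ 526.56 -109.89  128.57] yaw_y -135.34 tilt z [ 0.0235 -0.0073] F [-0.2 -0.6  1.4] M [-0.03  0.31  0.03] w 20.8 j [ 0.1   0.33 -0.37  0.01 -0.85  0.67]
```

>>> arm_command(commands=[0,0,-0.0004,0,0,0,-0.0004,0,0,0,-0.0004,0,0,0,-0.0004,0,0,0,-0.0004,0])

```text
clock: 12.05
position: [526.5, -109.8, 128.9]
ee_rot: [0.922, -0.386, 0.012, -0.001]
contact_force: [0.6, -1.6, -3.4]
gripper_width: 20.6
```

```bash
python3 -c "
from h import *
st()"
```

```text
12.05 [ 526.48 -109.81  128.92] yaw_y -135.39 tilt z [ 0.023  -0.0068] F [ 0.6 -1.6 -3.4] M [-0.31 -0.3   0.  ] w 20.6 j [ 0.1   0.33 -0.37  0.01 -0.85  0.67]
```

The pull test gave only 0.35 mm of travel for 2 mm commanded, and Fz went to -3.4 N, so the thread still holds. I keep turning with small steps.

>>> arm_command(commands=[0,6e-05,-0.0001,1.5,0,6e-05,-0.0001,1.5,0,6e-05,-0.0001,1.5,0,6e-05,-0.0001,1.5,0,0,-0.0004,0])

```text
clock: 12.55
position: [526.0, -110.1, 129.8]
ee_rot: [0.899, -0.438, 0.012, -0.002]
contact_force: [0.3, -0.5, -3.2]
gripper_width: 20.8
```

```bash
python3 -c "
from h import *
st()"
```

```text
12.55 [ 526.01 -110.07  129.8 ] yaw_y -141.93 tilt z [ 0.0224 -0.0068] F [ 0.3 -0.5 -3.2] M [-0.27 -0.22  0.05] w 20.8 j [ 0.1   0.33 -0.37  0.01 -0.85  0.56]
```

>>> arm_command(commands=[0,3e-05,-0.0001,1,0,6e-05,-0.0001,1.5,0,0,-0.0004,0,0,0,-0.0004,0,0,0,-0.0004,0])

```text
clock: 13.05
position: [525.8, -109.5, 132.0]
ee_rot: [0.888, -0.459, 0.011, -0.002]
contact_force: [0.3, 1.0, -0.1]
gripper_width: 20.7
```

```bash
python3 -c "
from h import *
st()"
```

```text
13.05 [ 525.77 -109.55  131.98] yaw_y -144.69 tilt z [ 0.0224 -0.006 ] F [ 0.3  1.  -0.1] M [ 0.16  0.17 -0.01] w 20.7 j [ 0.1   0.32 -0.37  0.01 -0.86  0.51]
```

It rose 2.2 mm freely with Fz about 0, so it let go at roughly 64–66°. I lift straight up, slowly at first.

>>> arm_command(commands=[2e-05,-2e-05,-0.001,0,2e-05,-2e-05,-0.001,0,2e-05,-2e-05,-0.001,0,2e-05,-2e-05,-0.001,0,2e-05,-2e-05,-0.001,0])

```text
clock: 13.55
position: [525.5, -109.6, 136.9]
ee_rot: [0.888, -0.46, 0.011, -0.002]
contact_force: [-1.3, 0.9, -0.7]
gripper_width: 20.7
```

```bash
python3 -c "
from h import *
st()"
```

```text
13.55 [ 525.51 -109.64  136.89] yaw_y -144.71 tilt z [ 0.0217 -0.006 ] F [-1.3  0.9 -0.7] M [ 0.03  0.01 -0.04] w 20.7 j [ 0.1   0.32 -0.36  0.01 -0.87  0.51]
```

>>> arm_command(commands=[5e-05,-5e-05,-0.003,0,5e-05,-5e-05,-0.003,0,5e-05,-5e-05,-0.004,0,5e-05,-5e-05,-0.004,0,5e-05,-5e-05,-0.004,0])

```text
clock: 14.05
position: [525.4, -109.7, 156.2]
ee_rot: [0.888, -0.46, 0.011, -0.002]
contact_force: [-0.7, 0.6, -1.3]
gripper_width: 20.6
```

>>> arm_command(commands=[0,0,-0.006,0,0,0,-0.01,0,0,0,-0.015,0,0,0,-0.01,0,0,0,0,0])

```text
clock: 14.55
position: [525.0, -109.5, 201.9]
ee_rot: [0.888, -0.459, 0.012, -0.003]
contact_force: [0.6, -0.2, -1.2]
gripper_width: 20.8
```

```bash
python3 -c "
from h import *
st()
T=arm.camera_info('wrist');c,im=shot('w5')
for n in('wrist','top','side'):
    if n!='wrist': im=arm.get_image(n);cv2.imwrite(f'pics/{n}5.png',im[:,:,::-1])
    c=arm.camera_info(n);T=c['world_from_camera']
    for t in('dish','nut'):
      for r in arm.place_of(n,t)[:2]:
        p=T[:3,:3]@np.array(r['centre'])+T[:3,3]
        print(n,t,round(r['confidence'],2),p.round(0),proj(c,p).round(0))
    for r in arm.regions_of(n,'dish')[:1]:
        m=r['mask'];v,u=np.nonzero(m);print('mask',r['confidence'],m.sum(),u.min(),u.max(),v.min(),v.max())
        e=cv2.fitEllipse(max(cv2.findContours(m.astype(np.uint8),0,2)[0],key=len));print(e, atz(c,*e[0],10).round(1))
"
```

```text
14.55 [ 524.98 -109.5   201.87] yaw_y -144.7 tilt z [ 0.024  -0.0063] F [ 0.6 -0.2 -1.2] M [ 0.03  0.05 -0.02] w 20.8 j [ 0.1   0.25 -0.28  0.01 -1.03  0.51]
wrist dish 0.55 [485. 304.  -3.] [190. 390.]
wrist nut 0.94 [ 523. -108.  168.] [315. 237.]
wrist nut 0.93 [ 484. -260.   -2.] [422.  91.]
mask 0.48 209 195 217 381 399
((206.6625518798828, 391.1324157714844), (11.282869338989258, 28.449703216552734), 47.390968322753906) [466.1 272.7  10. ]
top dish 0.66 [485. 301.  -1.] [210. 242.]
top nut 0.75 [ 379. -123.    0.] [371. 280.]
top nut 0.62 [ 485. -262.    1.] [422. 239.]
mask 0.56 1142 190 227 224 261
((208.5540313720703, 242.4669647216797), (36.28150177001953, 38.33171844482422), 55.164188385009766) [483.1 301.7  10. ]
side dish 0.7 [ 528. -110.    3.] [297. 255.]
side dish 0.51 [489. 309.   1.] [297. 182.]
side nut 0.84 [ 384. -125.   -2.] [234. 258.]
side nut 0.81 [ 492. -263.    3.] [272. 298.]
mask 0.64 90 280 310 176 186
((283.2719421386719, 181.0673370361328), (6.125051498413086, 9.849508285522461), 4.95001745223999) [447.3 295.   10. ]
```

View pics/w5.png

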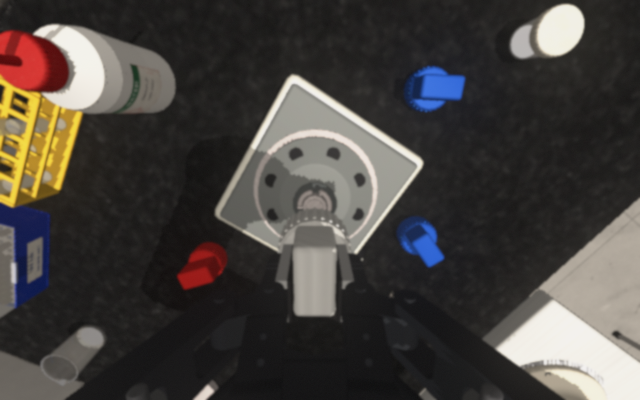

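View pics/side5.png

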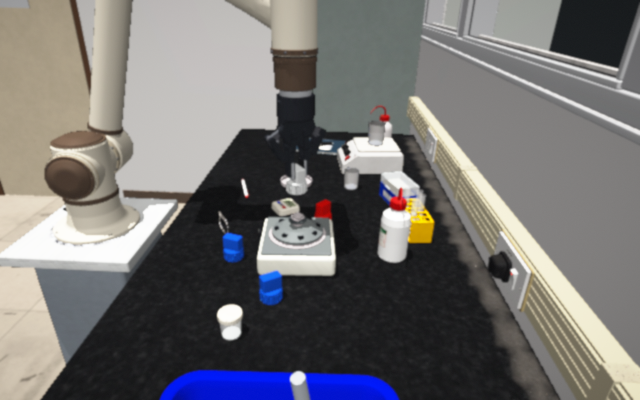

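The nut hangs in the gripper, off the spindle, with the bare spindle visible at (315,200) in the wrist view. The dish is at about (484,302). I carry the nut there.

>>> arm_command(commands=[-0.018,-0.01,0,0,-0.034,-0.02,0,0,-0.036,-0.021,0,0,-0.036,-0.021,0,0,-0.036,-0.021,0,0])

```text
clock: 15.65
position: [508.2, 76.3, 197.8]
ee_rot: [0.886, -0.464, 0.011, -0.002]
contact_force: [0.6, -0.9, -1.3]
gripper_width: 21.0
```

>>> arm_command(commands=[-0.036,-0.021,0,0,-0.036,-0.021,0,0,-0.036,-0.021,0,0,-0.036,-0.021,0,0,-0.025,-0.014,0,0])

```text
clock: 16.15
position: [490.6, 280.6, 196.7]
ee_rot: [0.886, -0.463, 0.011, -0.002]
contact_force: [0.3, 0.2, -1.7]
gripper_width: 20.8
```

```bash
python3 -c "
from h import *
s,r=st();d=np.array([485.2,300.4,150])-s['position'];print(d,r.T@d)"
```

```text
16.15 [490.59 280.62 196.7 ] yaw_y -145.15 tilt z [ 0.0222 -0.0062] F [ 0.3  0.2 -1.7] M [ 0.02  0.03 -0.02] w 20.8 j [ 0.82  0.3  -0.21  0.02 -1.04 -0.22]
[ -5.39176069  19.77890323 -46.70477021] [-20.14128617  -6.19249639  46.44990029]
```

>>> arm_command(commands=[-0.01,-0.003,0.02,0,-0.01,-0.003,0.025,0,0,0,0.025,0,0,0,0.02,0,0,0,0,0])

```text
clock: 16.65
position: [486.2, 307.8, 104.3]
ee_rot: [0.888, -0.459, 0.012, -0.005]
contact_force: [-0.6, 0.7, -0.7]
gripper_width: 21.3
```

```bash
python3 -c "
from h import *
s,r=st();c,im=shot('w6')
p=s['position']
for n in('wrist','top','side'):
    if n!='wrist': im=arm.get_image(n);cv2.imwrite(f'pics/{n}6.png',im[:,:,::-1])
    c=arm.camera_info(n);T=c['world_from_camera']
    for t in('dish','nut'):
      for r in arm.place_of(n,t)[:3]:
        q=T[:3,:3]@np.array(r['centre'])+T[:3,3]
        print(n,t,round(r['confidence'],2),q.round(0),proj(c,q).round(0))
a=cv2.imread('pics/side6.png')[120:220,240:360];b=cv2.imread('pics/top6.png')[190:290,150:270]
cv2.imwrite('pics/c6.png',np.vstack([cv2.resize(a,(360,300),interpolation=2),cv2.resize(b,(360,300),interpolation=2)]))
"
```

```text
16.65 [486.23 307.75 104.27] yaw_y -144.69 tilt z [ 0.026  -0.0029] F [-0.6  0.7 -0.7] M [-0.06  0.04  0.04] w 21.3 j [ 0.86  0.41 -0.31  0.03 -0.83 -0.26]
wrist dish 0.92 [486. 306.  -1.] [318. 199.]
wrist nut 0.92 [489. 311.  71.] [310. 234.]
top dish 0.83 [486. 303.   0.] [209. 241.]
top nut 0.82 [ 485. -261.    3.] [422. 239.]
top nut 0.71 [576.  68.  -3.] [297. 206.]
top nut 0.65 [485. 312.  75.] [197. 242.]
side dish 0.72 [486. 308.  -1.] [296. 183.]
side nut 0.93 [ 385. -124.   -3.] [235. 258.]
side nut 0.76 [582.  64.  -3.] [323. 222.]
side nut 0.74 [ 492. -262.    3.] [272. 297.]
```

View pics/w6.png

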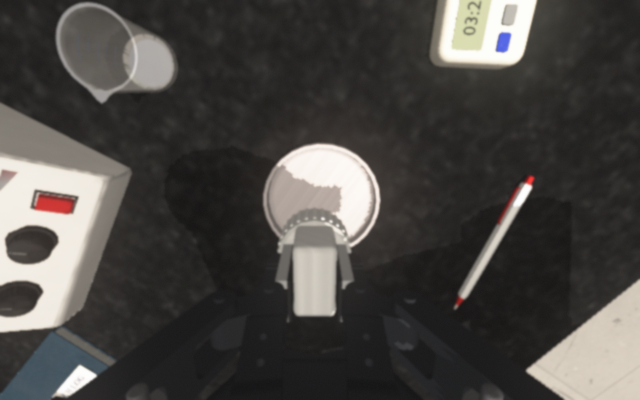

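View pics/c6.png

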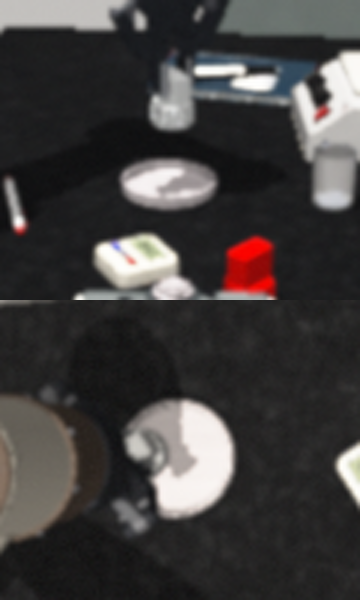

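The wrist view shows the dish at (321,196) and the nut above it at (314,240). I measure the dish centre from the rim in this view.

```bash
python3 -c "
from h import *
d=np.load('w6.npz');c=dict(camera_matrix=d['K'],world_from_camera=d['T'])
im=cv2.imread('pics/w6.png')
for u,v in((263,196),(380,197),(322,143)): print(atz(c,u,v,16).round(1))
a=atz(c,263,196,16);b=atz(c,380,197,16);print((a+b)/2,np.linalg.norm(a-b))
"
```

```text
[528.4 325.9  16. ]
[447.  268.6  16. ]
[513.4 260.5  16. ]
[487.70174917 297.23773634  16.        ] 99.45379406215706
```

>>> arm_command(commands=[0.002,0.003,0.012,0,0.002,0.003,0.014,0,0,0,0.014,0,0,0,0.011,0,0,0,0.005,0])

```text
clock: 17.6
position: [489.3, 304.0, 54.2]
ee_rot: [0.888, -0.459, 0.015, -0.013]
contact_force: [-0.1, 0.6, -0.2]
gripper_width: 20.8
```

```bash
python3 -c "
from h import *
st()"
```

```text
17.6 [489.33 303.96  54.19] yaw_y -144.69 tilt z [0.038 0.009] F [-0.1  0.6 -0.2] M [-0.07  0.07  0.03] w 20.8 j [ 0.85  0.47 -0.37  0.04 -0.69 -0.26]
```

>>> arm_command(commands=[0.001,0.0025,0.004,0,0,0.002,0.004,0,0,0,0.003,0,0,0,0.001,0,0,0,0.001,0])

```text
clock: 18.1
position: [487.1, 301.0, 40.9]
ee_rot: [0.888, -0.459, 0.015, -0.013]
contact_force: [-0.3, -0.4, -1.2]
gripper_width: 21.1
```

```bash
python3 -c "
from h import *
st()"
```

```text
18.1 [487.14 300.96  40.91] yaw_y -144.67 tilt z [0.0394 0.01  ] F [-0.3 -0.4 -1.2] M [0.02 0.05 0.06] w 21.1 j [ 0.85  0.49 -0.39  0.04 -0.66 -0.26]
```

>>> arm_command(commands=[0,0,0.001,0,0,0,0.001,0,0,0,0.001,0,0,0,0.001,0,0,0,0,0])

```text
clock: 18.6
position: [487.7, 301.5, 37.2]
ee_rot: [0.888, -0.459, 0.015, -0.014]
contact_force: [0.3, -0.1, -0.4]
gripper_width: 20.7
```

```bash
python3 -c "
from h import *
st()"
```

```text
18.6 [487.69 301.52  37.16] yaw_y -144.65 tilt z [0.0404 0.0111] F [ 0.3 -0.1 -0.4] M [-0.05  0.09 -0.03] w 20.7 j [ 0.85  0.49 -0.4   0.04 -0.65 -0.26]
```

>>> arm_command(commands=[0,0,0.0006,0,0,0,0.0006,0,0,0,0.0006,0,0,0,0.0006,0,0,0,0.0006,0])

```text
clock: 19.1
position: [487.9, 301.7, 36.7]
ee_rot: [0.888, -0.459, 0.016, -0.014]
contact_force: [-1.0, -0.4, 4.8]
gripper_width: 20.9
```

```bash
python3 -c "
from h import *
st()"
```

```text
19.1 [487.9  301.66  36.7 ] yaw_y -144.6 tilt z [0.0412 0.0108] F [-1.  -0.4  4.8] M [-0.24  0.8  -0.03] w 20.9 j [ 0.85  0.49 -0.4   0.04 -0.65 -0.26]
```

It touched down with 4.8 N at TCP z≈36.7, as expected. I open a little first.

>>> arm_command(commands=[0,0,0,0,0,0,0,0,0,0,0,0,0,0,0,0,0,0,0,0], jaw=0.4)

```text
clock: 19.6
position: [488.5, 302.2, 36.3]
ee_rot: [0.888, -0.459, 0.016, -0.015]
contact_force: [0.4, -0.4, -0.6]
gripper_width: 34.2
```

```bash
python3 -c "
from h import *
st();shot('w7')
im=arm.get_image('side')
cv2.imwrite('pics/s7.png',cv2.resize(im[120:220,240:360,::-1],(720,600),interpolation=2))"
```

```text
19.6 [488.48 302.18  36.32] yaw_y -144.6 tilt z [0.0425 0.0124] F [ 0.4 -0.4 -0.6] M [-0.05  0.07 -0.07] w 34.2 j [ 0.85  0.49 -0.4   0.04 -0.64 -0.26]
```

View pics/w7.png

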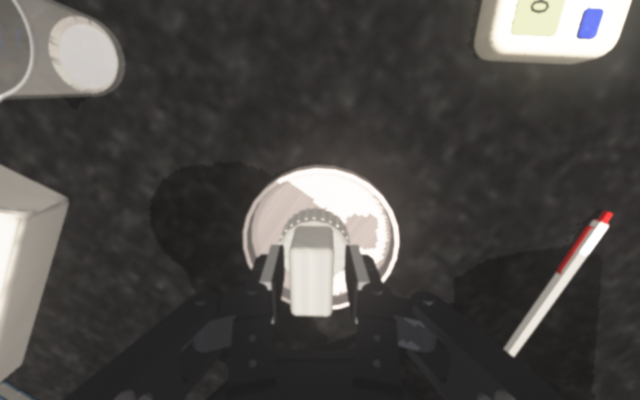

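View pics/s7.png

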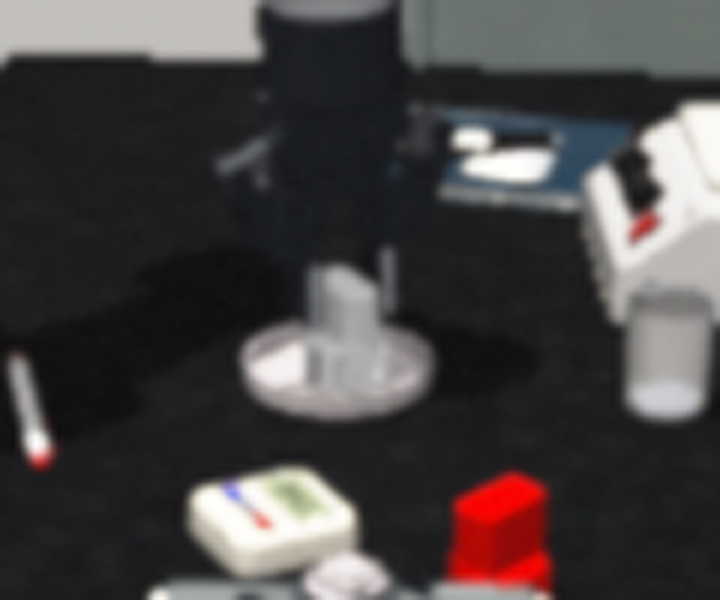

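The side view shows the nut upright in the dish, and both pads are clear of the bar in the wrist view (bar about (312,265)). I retreat upwards.

>>> arm_command(commands=[0,0,-0.003,0,0,0,-0.008,0,0,0,-0.015,0,0,0,-0.025,0,0,0,-0.03,0], jaw=0.55)

```text
clock: 20.2
position: [482.9, 299.0, 116.8]
ee_rot: [0.888, -0.459, 0.015, -0.01]
contact_force: [0.8, 0.5, -0.2]
gripper_width: 47.0
```

>>> arm_command(commands=[0.02,0,-0.03,0,0.02,0,-0.02,0,0,0,0,0,0,0,0,0,0,0,0,0])

```text
clock: 20.7
position: [505.8, 267.2, 176.7]
ee_rot: [0.889, -0.458, 0.017, -0.016]
contact_force: [0.1, -0.6, -0.3]
gripper_width: 46.8
```

```bash
python3 -c "
from h import *
st();shot('w8')
ims={}
for n in('wrist','top','side'):
    if n!='wrist': im=arm.get_image(n);cv2.imwrite(f'pics/{n}8.png',im[:,:,::-1])
    c=arm.camera_info(n);T=c['world_from_camera']
    for t in('dish','nut','timer','pot','wash'):
      for r in arm.place_of(n,t)[:4]:
        q=T[:3,:3]@np.array(r['centre'])+T[:3,3]
        print(n,t,round(r['confidence'],2),q.round(0),proj(c,q).round(0))
cv2.imwrite('pics/s8.png',cv2.resize(cv2.imread('pics/side8.png')[130:210,250:350],(750,600),interpolation=2))"
```

```text
20.7 [505.83 267.18 176.67] yaw_y -144.53 tilt z [0.0443 0.0132] F [ 0.1 -0.6 -0.3] M [-0.03  0.12 -0.03] w 46.8 j [ 0.78  0.32 -0.25  0.03 -0.96 -0.18]
wrist dish 0.81 [483. 302.  -3.] [318. 214.]
wrist nut 0.83 [490. 303.   2.] [313. 213.]
wrist nut 0.67 [483. 307.  -0.] [317. 218.]
wrist timer 0.86 [469. 119.  -3.] [432.  89.]
top dish 0.96 [485. 298.   0.] [211. 242.]
top nut 0.57 [485. 308.   3.] [207. 242.]
top nut 0.52 [ 484. -258.    1.] [421. 239.]
top nut 0.48 [577.  64.  -5.] [299. 206.]
top timer 0.63 [469. 123.  -1.] [277. 247.]
top pot 0.84 [ 426. -361.    0.] [461. 261.]
top wash 0.56 [ 742. -104.   -3.] [360. 144.]
side dish 0.66 [485. 309.  -0.] [296. 183.]
side nut 0.92 [ 384. -127.   -5.] [234. 259.]
side nut 0.66 [488. 306.   3.] [296. 182.]
side nut 0.62 [577.  67.  -2.] [321. 221.]
side nut 0.61 [ 491. -262.    2.] [272. 298.]
side timer 0.75 [472. 124.  -1.] [285. 209.]
side pot 0.69 [ 431. -357.   -3.] [231. 333.]
side pot 0.24 [473. 123.   1.] [285. 209.]
side wash 0.94 [ 744. -101.   -0.] [390. 258.]
```

View pics/w8.png

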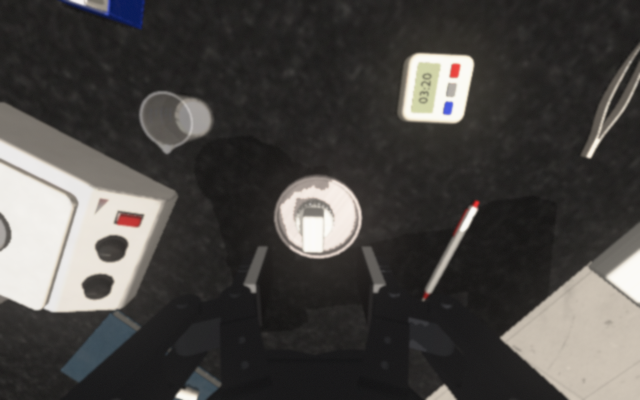

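View pics/s8.png

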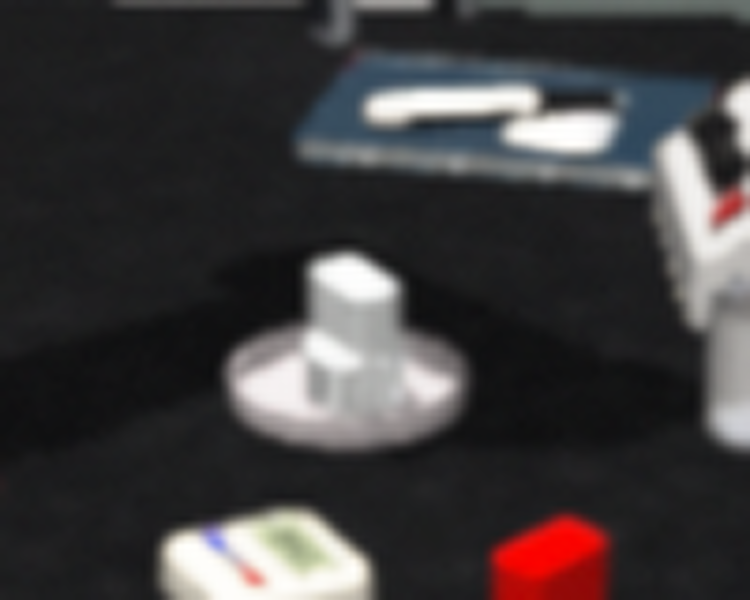

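The nut stands upright near the middle of the dish (wrist view (314,225), dish centre (318,216)). The bystanders are where they were, and the gripper is clear.

```bash
python3 -c "
from bench import arm
print(arm.job_done())"
```

```text
the job is handed in; nothing more can be done
None
```

I unscrewed the nut, lifted it off the spindle and set it down upright in the steel dish, then handed the job in at about 21 s.

- **Unscrewing:** I gripped the bare aluminium nut across its bar and turned it clockwise in small steps. A light pull test at 57° showed the thread still holding (−3.4 N). It let go at about 64–66°, and the force readings I took while the thread held were all under 5 N.
- **Placing:** The nut touched down in the dish with about 5 N and was released there.
- **Last checks:** The pictures show the nut upright, with the measured offset from the dish centre between about 3 and 10 mm depending on the camera, against the 30 mm allowed. The dish, timer, pot and wash bottle are within about 6 mm of where they were first seen, close to the measuring error. The gripper was well clear, with no contact force.
- **What disagreed:** The tool slowly tilted to about 0.045 rad during the job and crept between steps. I corrected the position creep but could not correct the tilt; it stayed within the limits. The bar top measured 147–148 mm high against the stated 148–151 mm.

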